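# Set and lock the stop of a frame-gluing jig

### The job

Slide the blue stop along its track until it sits snug against the picture frame, then tighten its nut fully with the large ring spanner: turn it clockwise in short swings, lifting the spanner off and setting it back on the nut between swings, because the stop's cheeks block a full turn. Lay the spanner back on the black mat and leave the frame tight in its fences and everything else where it is.

Things in the scene. Friction and masses are not known exactly. Their poses are not given: they have to be found in the camera images.
- jig: frame-gluing jig: dark wooden board 300 (x) by 500 (y) by 18 mm thick on the bench, fixed. Origin under its centre, z up; top at z = 0.018. A light wooden fence 26 mm high runs along its +x side and another across its +y end; the picture frame lies in their corner. An aluminium T-track runs along y at jig x = 0.04 on the -y half; the stop slides in it.
- frame: the glued picture frame, light wood, 170 (x) by 220 (y) mm outside, sides 30 mm wide and 18 mm thick, loose, flat on the board against both fences. Origin under its centre, axes along the jig's.
- frame_edge (a point): middle of the frame's outer face towards the stop, 9 mm above the board; axes along the frame's (the face looks to -y)
- stop (a joint): travel of the blue steel stop along jig +y towards the frame, m; 0 is farthest away, it touches the frame at about 0.050; starts at 0.005 to 0.035. It slides against about 11 N of friction and stays where it is left. Its foot, 92 (x) by 105 (y) by 10 mm, lies on the board; an upright plate 92 mm wide and 12 mm thick stands across the frame end, a cheek at each side.
- stop_face (a point): middle of the stop's face that meets the frame, 9 mm above the board, 50 mm from the nut's axis; axes along the jig's. The two cheeks (side gussets, inner faces 38 mm either side of the nut's axis) slope from the top of the upright down to the foot.
- stop_top (a point): middle of the top edge of the stop's upright plate, 65 mm above the board, 44 mm from the nut's axis towards the frame; the plate is 12 mm thick along jig y and can be pinched from above or pushed; axes along the jig's
- nut (a joint): turn of the nut, rad, growing clockwise seen from above (tightening); starts between 0.2 and 0.65; it is tight at its hard stop at 2.3. It turns against about 0.25 N m, rising to about 0.35 as it tightens and so grips the stop to the board; it stays where it is left; turned back, it loosens.
- nut_seat (a point): on the upright axis of the steel hexagon nut on the stop's foot, 7.5 mm above the nut's underside. Turns with the nut: its x axis points to the corner with the red dot, other corners every 60 degrees. Nut 30 mm across flats, 17 mm high, top tapered; its 20 mm stud stands 8 mm out of it. With the ring fully down on the nut, point spanner_ring lies on this point.
- spanner: large ring spanner, bright steel, 0.28 kg, 200 mm long: a large closed ring (46 mm outside, six-sided hole 31.6 mm across flats, 15 mm thick) that fits the nut, a smaller ring at x = 0.158 that does not, and a cranked handle raised above both. Origin at the underside of the large ring, on its axis; x along the handle to the small ring; z up as it lies on its two rings.
- spanner_ring (a point): centre of the large ring's hole, 7.5 mm above the ring's underside; axes as the spanner's. Corners of the hole point along x and every 60 degrees from it: it drops on the nut when x points along a nut corner. On the nut, the handle points away from the frame (jig -y) and can swing about 50 degrees either side of that before it meets a cheek.
- spanner_grip (a point): middle of the spanner's straight handle, 81 mm from the large ring's axis and 35.5 mm above the ring's underside; the straight part is about 60 mm long (x), 16 mm wide (y) and 12 mm thick (z)
- mat: black rubber tool mat, 240 by 240 mm, 4 mm thick, fixed on the bench; origin under its centre. The spanners start on it, handles roughly along its y with the large rings towards the jig.
- small_spanner: a smaller spanner of the same shape, about 150 mm long, on the mat beside the large one (either may be nearer the robot); leave it
- glue: white glue bottle, red cap, 170 mm high, to the left of the jig; leave it
- sander: red palm sander, 157 mm high, standing beyond the gap between jig and mat; leave it
- offcut_a: mitred wood offcut, 85 by 24 by 16 mm, on the near part of the jig; leave it
- offcut_b: another such offcut beside it; leave it
- pencil: yellow pencil, 170 mm, on the near part of the jig; leave it
- chisel: bench chisel, 260 mm long, amber handle and steel blade, lying beyond the jig; leave it

How it is judged:
By the outcome, as a careful person would: the job done as asked, in the order asked, and still so for the second after the job is handed in, with the robot touching nothing.
It also fails if it takes over 72 s, if anything falls off the work surface, if the arm or the gripper's body presses on something with over 40 N, if the wrist force passes 120 N, or if a joint passes its speed limit or range.

### The arm

A 6-joint arm with a two-finger parallel gripper is mounted at the origin on the work surface. World frame = base frame: x ahead of the robot, y to its left, z up, the work surface at z = 0. Lengths are in m, angles in degrees, forces in N, time in s.
With the tool pointing down it reaches from about 0.375 to 0.9 m from the base axis. Payload 3.1 kg.
Tool frame: the origin (TCP) lies at the very end of the fingers, on their centre line; the grasp point (between the pads) lies grip_point_offset behind it (grip_point_offset is the distance from the TCP to the grasp point, in m); z points along the fingers, y is the line along which they close (so a half turn about z gives the same grasp; the last joint's range is limited). The gripper opens to 87 mm and grips with 3 to 60 N. Pads are 19 mm wide; open, the fingers measure 117 mm over their backs; the gripper's body (75 mm by 190 mm) begins 51 mm behind the grasp point.
Start: joints at [-77.206, 30.224, 82.088, -0, 67.689, -10.227], TCP at [0.244, -0.575, 0.223] pointing down, gripper open.
Joint ranges: [-176.69, 176.69], [-43.24, 126.21], [12.49, 139.97], [-82, 262], [0, 151.66], [-163.58, 163.58]. Speed limits (degrees/s): [159.86, 159.86, 180, 180, 180, 180].

### API

Orientations are given as a 3x3 rotation matrix whose columns are the frame's x, y, z axes.
In Python, from rig import * gives the robot as it stands.
- The arm moves only by the tool move_arm, never from a script. Its argument "increments" is a list of rows, each a list of 3 entries, a list of its own where there are three numbers: the shift along the tool's x, y, z in units of 30 mm (1.0 is 30 mm), then the turn, a rotation vector about the tool's x, y, z in units of 120 degrees (1.0 is 120 degrees), then the closure, from 0 (fully open) to 1 (shut). A call has 1 to 20 rows; each row shifts and turns the commanded pose from where the row before left it, along the tool's axes as they then stand; what a row does not reach is not made up. A row lasts 1/12 s, in which the tool goes at most 41.7 mm and 7.16 degrees, less where a joint would pass 70% of its speed; a pose out of reach is approached as far as the arm can. A call with a number of a shift or a turn outside -1 to 1 is refused whole. A call with a gripper value outside its range is refused whole. The fingers move at their own pace and stop on an object; the grip force is fixed at half the most. Time passes only in rows, so rows that do not move let the fingers close. It gives the time, the measured TCP pose, the force, the opening and the grip force at its end, in the units of the state.
- read_state(): the state, without advancing time (a new reading comes with each control period).
- capture(name): name is "side" or "top"; returns a dict with "img" (384x512x3 uint8, red, green, blue), "mtx" (3x3 intrinsics, pixels), "distortion" ([k1, k2, p1, p2, k3] as OpenCV has them; the pictures are not rectified), "eye" and "rotation" of the camera in the world. Camera axes: x right, y down, z forward; pixel columns grow to the right and rows downward; lengths in m; the calibration is good to about 2 mm. A picture is of the moment at which its call begins. There is no depth.
- hand_in(): hands the job in; it is judged then, once.
Trained networks look in a picture, given as the dict that the camera call returned (one of the last four; its "shot" number tells which), for a name from the list of things; names that differ only in an ending like _2 or _b are one class to them, and where a whole thing is asked for, a point or a joint stands for the part that bears it (a point fixed in the world has none). Each returns a list of dicts, best first, with "confidence" (0 to 1); they miss things now and then, are a little off and sometimes report something else, mostly with a low value. They report only what shows in the picture. A call takes as long as a camera call.
- search_frame(picture, label): "extent" ([left, top, right, bottom] as shares, 0 to 1, of the picture: columns of its width, rows of its height, round what is visible of it).
- pinpoint(picture, label): "xy" ([column, row] as shares, 0 to 1, of the picture: columns of its width, rows of its height: a listed point, or the origin of a listed thing).
The state is a dict: "time_s": time; "joint_positions": joint angles; "qvel": joint speeds; "tau": joint torques, N m; "position": TCP position; "tcp_rot": TCP orientation; "force": force on the tool from outside, world axes, zero at the start; "moment": the same for the moment, N m; "opening": opening from 0.0 (shut) to 1.0 (fully open); "grasp_force": force on a finger pad.
Only numpy, scipy, OpenCV 4.12 (cv2) and the standard library are available. Lean on these libraries where they do the work, as an engineer would, in place of code of your own. Each camera call takes 0.05 s, during which the arm holds its last target. There are 200 camera calls.

## Working session

There is one attempt and no reset: what is moved stays moved. The work goes in short steps, Python scripts to look and compute and a tool call to move; the robot and the scene stay as the last step left them, time stands still between calls to the robot, and variables do not carry over. Pictures are saved under pics/ and viewed, at most 10 in all, crops included, and the job is handed in when it is done.

Besides the shell and the picture viewer there is one more tool, called as name([rows], argument=value, ...), one row to a line, values as JSON. move_arm: Moves the arm, as the interface text tells. Its arguments: {"type":"object","properties":{"increments":{"type":"array"}},"required":["increments"]}

```bash
mkdir -p pics; ls
cat > h.py <<'E'
from rig import *
import numpy as np, cv2
def ray(c,px):
    p=cv2.undistortPoints(np.array([[px]],float),np.array(c["mtx"]),np.array(c["distortion"]))[0,0]
    d=np.array(c["rotation"])@np.array([p[0],p[1],1.]); return np.array(c["eye"]),d/np.linalg.norm(d)
def onz(c,px,z):
    e,d=ray(c,px); return e+d*(z-e[2])/d[2]
def proj(c,P):
    R=np.array(c["rotation"]).T; t=-R@np.array(c["eye"])
    return cv2.projectPoints(np.array(P,float).reshape(-1,3),cv2.Rodrigues(R)[0],t,np.array(c["mtx"]),np.array(c["distortion"]))[0][:,0]
def save(c,n,crop=None,s=1):
    im=c["img"][:,:,::-1]
    if crop: im=im[crop[1]:crop[3],crop[0]:crop[2]]
    if s!=1: im=cv2.resize(im,None,fx=s,fy=s,interpolation=cv2.INTER_CUBIC)
    cv2.imwrite("pics/%s.png"%n,im)
def pp(c,l): return [(np.round(np.array(d["xy"])*[512,384],1),round(d["confidence"],2)) for d in pinpoint(c,l)[:3]]
def tri(c1,p1,c2,p2):
    e1,d1=ray(c1,p1);e2,d2=ray(c2,p2)
    s=np.linalg.lstsq(np.c_[d1,-d2],e2-e1,rcond=None)[0]
    a=e1+d1*s[0];b=e2+d2*s[1]; return (a+b)/2,np.linalg.norm(a-b)
E
python3 - <<'E'
from h import *
s=read_state(); print({k:np.round(v,3).tolist() for k,v in s.items()})
a=capture("top");b=capture("side")
save(a,"top0",s=1.5);save(b,"side0",s=1.5)
for c in (a,b): print(np.round(c["eye"],3),np.round(c["rotation"],3).tolist(),np.round(c["mtx"],1).tolist())
for l in ["jig","frame","frame_edge","stop_face","stop_top","nut_seat","spanner","spanner_ring","spanner_grip","mat","small_spanner"]:
    pa,pb=pp(a,l),pp(b,l); print(l,pa,pb, tri(a,pa[0][0],b,pb[0][0]) if pa and pb else "")
E
```

```text
pics
{'time_s': 0.0, 'joint_positions': [-77.205, 30.278, 82.156, -0.002, 67.689, -10.228], 'qvel': [-0.103, -0.085, 0.054, 0.002, 0.039, -0.039], 'tau': [-0.001, -44.004, -17.659, 0.063, 0.058, -0.0], 'position': [0.244, -0.574, 0.222], 'tcp_rot': [[0.92, 0.391, -0.001], [0.391, -0.92, 0.002], [0.0, -0.002, -1.0]], 'force': [0.548, 0.053, -0.531], 'moment': [-0.018, -0.063, 0.003], 'grasp_force': 0.0, 'opening': 1.002}
[0.386 0.056 1.184] [[0.003, -0.979, 0.204], [-1.0, -0.004, -0.001], [0.002, -0.204, -0.979]] [[351.5, 0.0, 252.4], [0.0, 351.5, 186.1], [0.0, 0.0, 1.0]]
[0.209 0.803 0.688] [[-0.88, -0.287, 0.379], [-0.475, 0.51, -0.717], [0.013, -0.811, -0.585]] [[394.7, 0.0, 255.9], [0.0, 394.7, 190.8], [0.0, 0.0, 1.0]]
jig [(array([226. , 214.5]), 0.68)] [(array([258.6, 242.2]), 0.87)] (array([ 0.54001137,  0.14568724, -0.00521523]), np.float64(0.011155987407740086))
frame [] [(array([255.8, 208.4]), 0.51)] 
frame_edge [(array([222.1, 199.1]), 0.98), (array([163.9, 245.3]), 0.33)] [(array([263. , 152.4]), 0.74), (array([245.6, 229.5]), 0.72)] (array([0.54451016, 0.13625446, 0.2527
[... 784 characters left out ...]
3821158177682))
spanner_grip [(array([380.2, 197.9]), 0.94)] [(array([335.6, 156.6]), 0.63), (array([316.1, 138.1]), 0.5)] (array([ 0.56266985, -0.39915592, -0.03114248]), np.float64(0.07226495658358094))
mat [(array([376. , 216.5]), 0.67), (array([357.3, 197.5]), 0.43), (array([352.5, 199.7]), 0.34)] [(array([333.5, 157. ]), 0.9), (array([248.8, 227.6]), 0.48), (array([143.3, 331.5]), 0.21)] (array([ 0.52827716, -0.36984924, -0.01696839]), np.float64(0.006357811444601534))
small_spanner [(array([346.5, 235.7]), 0.67)] [(array([318.8, 136.9]), 0.66), (array([337.8, 170.4]), 0.64), (array([312.1, 153.5]), 0.56)] (array([ 0.49299665, -0.20979117,  0.14116014]), np.float64(0.08000158146800791))
```

View pics/top0.png

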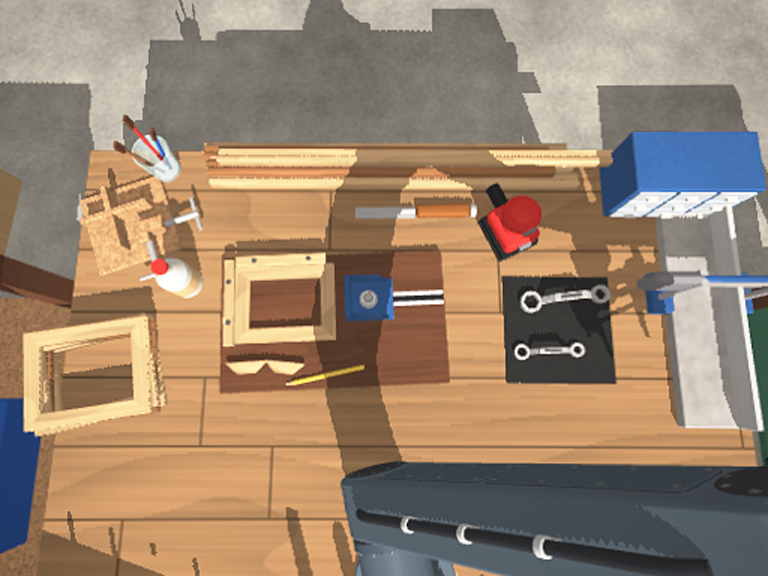

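View pics/side0.png

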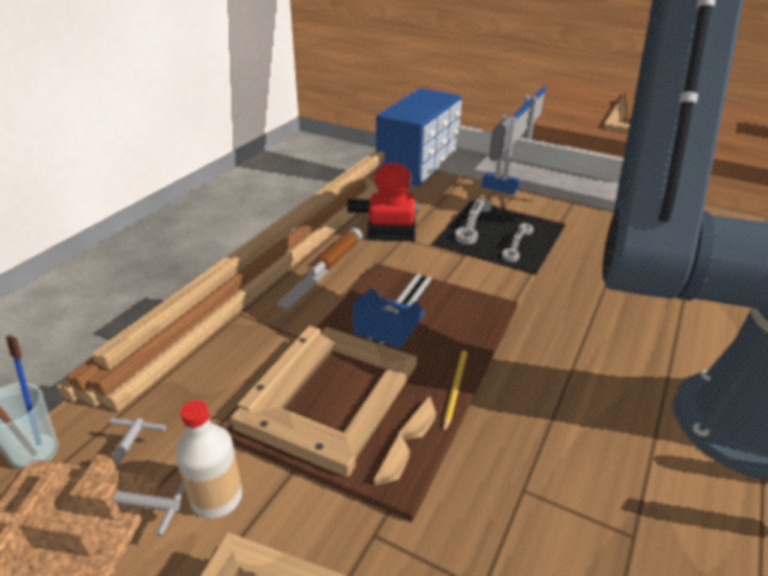

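The top picture shows the jig (stop at about (246,199) px, nut in it) and the large spanner on the mat, with its large ring at about (354,199) and small ring at about (400,196). The jig is roughly aligned with the world axes. The side view agrees with this.

Run:
```python
from h import *
a=capture("top")
im=a["img"]
A=cv2.resize(im[178:218,222:302],None,fx=9,fy=9,interpolation=cv2.INTER_CUBIC)[:, :720]
B=cv2.resize(im[182:212,338:418],None,fx=9,fy=9,interpolation=cv2.INTER_CUBIC)[:230]
out=np.vstack([A,B]);print(out.shape); cv2.imwrite("pics/z0.png",out[:600,:,::-1])
np.save("top0.npy",im)
# jig board corners: image approx
for n,px,z in [("jig BR",(449/1.5,381/1.5),.018),("jig TR",(441/1.5,251/1.5),.018),("jig BL",(220/1.5,391/1.5),.018),
  ("frame BR",(335/1.5,340/1.5),.036),("frame TR",(334/1.5,254/1.5),.036),
  ("track R",(443/1.5,297/1.5),.018),("ring",(354,199),.018),("smallring",(400,196),.018)]:
    print(n,np.round(onz(a,px,z),4))
hsv=cv2.cvtColor(im,cv2.COLOR_RGB2HSV)
m=((hsv[...,0]>100)&(hsv[...,0]<125)&(hsv[...,1]>120)).astype(np.uint8);m[:,:215]=0;m[:,275:]=0;m[:170]=0;m[230:]=0
ys,xs=np.nonzero(m);print("blue",xs.min(),xs.max(),ys.min(),ys.max(),cv2.minAreaRect(np.c_[xs,ys].astype(np.float32)))
```

```text
(590, 720, 3)
jig BR [ 0.4036 -0.0991  0.018 ]
jig TR [ 0.695  -0.0879  0.018 ]
jig BL [0.381  0.3958 0.018 ]
frame BR [0.4897 0.1487 0.036 ]
frame TR [0.6823 0.1548 0.036 ]
track R [ 0.5884 -0.0902  0.018 ]
ring [ 0.5858 -0.2871  0.018 ]
smallring [ 0.5967 -0.4419  0.018 ]
blue 230 262 184 213 ((246.0, 198.5), (29.0, 32.0), 90.0)
```

View pics/z0.png

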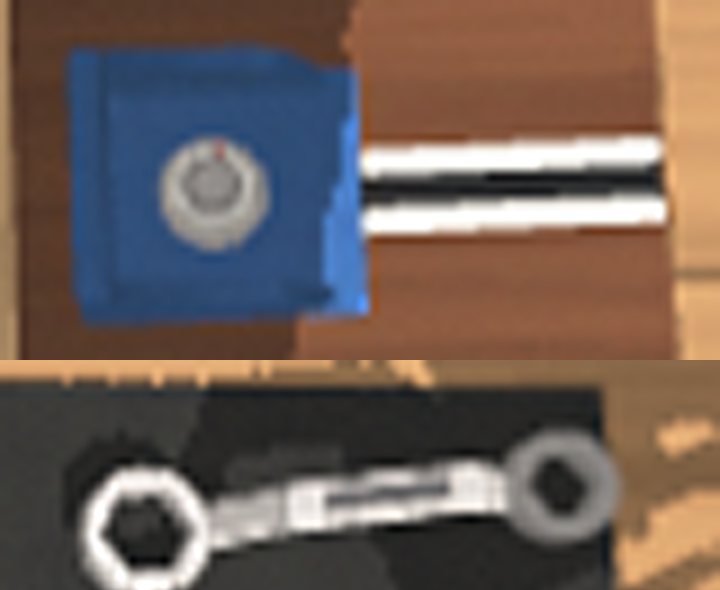

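The crop shows the nut centred at crop (213,192), which is pixel (245.7,199.3). Its red dot points almost to +x, turned slightly clockwise. The plate top is at column ≈231.7. The track slopes about 2.3°.

```bash
cat >> h.py <<'E'
def yaw(s=None):
    s=s or read_state(); R=np.array(s["tcp_rot"]); return np.degrees(np.arctan2(R[1,0],R[0,0]))
def to(P,yw,s=None,rotfirst=True):
    "units of shift in tool axes after (rotfirst) turning to yaw yw; turn units about tool z"
    s=s or read_state(); y0=yaw(s); d=np.array(P)-np.array(s["position"])
    t=np.radians(yw if rotfirst else y0); X=np.array([np.cos(t),np.sin(t),0]);Y=np.array([np.sin(t),-np.cos(t),0])
    dz=-((yw-y0+180)%360-180)
    print("turn z deg %.2f units %.4f | shift units"%(dz,dz/120),np.round([d@X/.03,d@Y/.03,-d[2]/.03],3),"mm",np.round(d*1000,1))
def st():
    s=read_state(); print("t %.2f pos %s yaw %.2f z %s F %s M %s open %.3f grip %.1f"%(s["time_s"],np.round(s["position"],4),yaw(s),np.round(np.array(s["tcp_rot"])[:,2],3),np.round(s["force"],1),np.round(s["moment"],2),s["opening"],s["grasp_force"])); return s
E
python3 - <<'E'
from h import *
import rig
print("gpo",grip_point_offset, [n for n in dir(rig) if n[0]!='_'])
a=capture("top")
P=onz(a,(231.7,198.2),.083);print("stop_top",P)
for z,px in ((.045,(245.7,199.3)),(.053,(245.5,198.6))): print("nut",onz(a,px,z))
print("dot",onz(a,(246.4,194.8),.043))
st(); to([P[0],P[1],.16],2.3)
E
```

```text
gpo 0.0187 ['PlanningError', 'capture', 'grip_point_offset', 'hand_in', 'pinpoint', 'read_state', 'search_frame']
stop_top [0.57571418 0.12016452 0.083     ]
nut [0.57878047 0.0763466  0.045     ]
nut [0.57973631 0.07687335 0.053     ]
dot [0.5941747  0.07418288 0.043     ]
t 1.30 pos [ 0.2444 -0.5752  0.2226] yaw 23.02 z [-0. -0. -1.] F [ 0.1 -0.3  0.2] M [-0.01  0.02  0.03] open 0.996 grip 0.0
turn z deg 20.72 units 0.1727 | shift units [ 11.964 -22.718   2.085] mm [331.3 695.4 -62.6]
```

move_arm([
  [[0,0,0],[0,0,0.0576],0.4],
  [[0,0,0],[0,0,0.0576],0.4],
  [[0,0,0],[0,0,0.0576],0.4],
  [[0.5,-0.947,0.05],[0,0,0],0.4],
  [[0.5,-0.947,0.05],[0,0,0],0.4],
  [[0.5,-0.947,0.05],[0,0,0],0.4],
  [[0.5,-0.947,0.05],[0,0,0],0.4],
  [[0.5,-0.947,0.05],[0,0,0],0.4],
  [[0.5,-0.947,0.05],[0,0,0],0.4],
  [[0.5,-0.947,0.05],[0,0,0],0.4],
  [[0.5,-0.947,0.05],[0,0,0],0.4],
  [[0.5,-0.947,0.05],[0,0,0],0.4],
  [[0.5,-0.947,0.05],[0,0,0],0.4],
  [[0.5,-0.947,0.05],[0,0,0],0.4],
  [[0.5,-0.947,0.05],[0,0,0],0.4],
  [[0.5,-0.947,0.05],[0,0,0],0.4],
  [[0.5,-0.947,0.05],[0,0,0],0.4],
  [[0.5,-0.947,0.05],[0,0,0],0.4],
  [[0.5,-0.947,0.05],[0,0,0],0.4],
  [[0.5,-0.947,0.05],[0,0,0],0.4],
])

```text
time_s: 2.97
position: [0.4806, -0.081, 0.1972]
tcp_rot: [[0.999, 0.04, 0.001], [0.04, -0.999, -0.0], [0.001, 0.0, -1.0]]
force: [0.3, -0.6, -0.1]
opening: 0.601
grasp_force: 0.0
```

Run:
```python
from h import *
st(); to([.577,.1202,.061],2.3)
```

```text
t 2.97 pos [ 0.4806 -0.081   0.1972] yaw 2.28 z [ 0.001 -0.    -1.   ] F [ 0.3 -0.6 -0.1] M [ 0.02  0.03 -0.02] open 0.601 grip 0.0
turn z deg -0.02 units -0.0001 | shift units [ 3.479 -6.572  4.541] mm [  96.4  201.2 -136.2]
```

move_arm([
  [[0.497,-0.939,0.1],[0,0,0],0.4],
  [[0.497,-0.939,0.1],[0,0,0],0.4],
  [[0.497,-0.939,0.1],[0,0,0],0.4],
  [[0.497,-0.939,0.1],[0,0,0],0.4],
  [[0.497,-0.939,0.1],[0,0,0],0.4],
  [[0.497,-0.939,0.1],[0,0,0],0.4],
  [[0.497,-0.939,0.1],[0,0,0],0.4],
  [[0,0,0.6],[0,0,0],0.4],
  [[0,0,0.9],[0,0,0],0.4],
  [[0,0,0.9],[0,0,0],0.4],
  [[0,0,0.8],[0,0,0],0.4],
  [[0,0,0.6],[0,0,0],0.4],
  [[0,0,0],[0,0,0],0.7],
  [[0,0,0],[0,0,0],1],
  [[0,0,0],[0,0,0],1],
  [[0,0,0],[0,0,0],1],
  [[0,0,0],[0,0,0],1],
])

```text
time_s: 4.38
position: [0.5776, 0.1188, 0.0636]
tcp_rot: [[0.999, 0.04, 0.003], [0.04, -0.999, 0.0], [0.003, 0.0, -1.0]]
force: [-0.4, 0.6, 0.0]
opening: 0.31
grasp_force: 0.0
```

Run:
```python
from h import *
st()
```

```text
t 4.38 pos [0.5776 0.1188 0.0636] yaw 2.28 z [ 0.003  0.    -1.   ] F [-0.4  0.6  0. ] M [0.08 0.05 0.03] open 0.310 grip 0.0
```

move_arm([
  [[0,0,0],[0,0,0],1],
  [[0,0,0],[0,0,0],1],
  [[0,0,0],[0,0,0],1],
  [[0,0,0],[0,0,0],1],
])

```text
time_s: 4.72
position: [0.577, 0.1208, 0.0632]
tcp_rot: [[0.999, 0.039, 0.002], [0.039, -0.999, 0.003], [0.002, -0.003, -1.0]]
force: [-0.3, 7.4, 2.7]
opening: 0.139
grasp_force: 30.0
```

move_arm([
  [[0,-0.1,0],[0,0,0],1],
  [[0,-0.15,0],[0,0,0],1],
  [[0,-0.15,0],[0,0,0],1],
  [[0,-0.15,0],[0,0,0],1],
  [[0,-0.08,0],[0,0,0],1],
  [[0,0,0],[0,0,0],1],
])

```text
time_s: 5.22
position: [0.5764, 0.1351, 0.0632]
tcp_rot: [[0.999, 0.042, 0.001], [0.042, -0.999, -0.004], [0.001, 0.004, -1.0]]
force: [-1.2, -8.8, 5.3]
opening: 0.132
grasp_force: 30.0
```

Run:
```python
from h import *
st()
a=capture("top");b=capture("side")
im=a["img"];A=cv2.resize(im[175:225,195:275],None,fx=6,fy=6,interpolation=cv2.INTER_CUBIC);B=cv2.resize(b["img"][180:245,200:300],None,fx=4.8,fy=4.8,interpolation=cv2.INTER_CUBIC)[:290]
cv2.imwrite("pics/s1.png",np.vstack([A,B])[...,::-1])
```

```text
t 5.22 pos [0.5764 0.1351 0.0632] yaw 2.40 z [ 0.001 -0.004 -1.   ] F [-1.2 -8.8  5.3] M [-1.19  0.08  0.05] open 0.132 grip 30.0
```

View pics/s1.png

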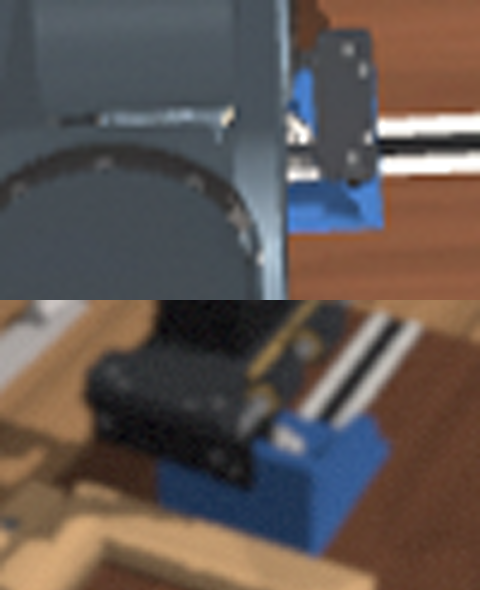

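The stop is moving with the fingers and there is still a gap to the frame. I'll continue in small steps and watch the force.

move_arm([
  [[0,-0.07,0],[0,0,0],1],
  [[0,-0.07,0],[0,0,0],1],
  [[0,-0.07,0],[0,0,0],1],
  [[0,0,0],[0,0,0],1],
])

```text
time_s: 5.65
position: [0.5761, 0.141, 0.0632]
tcp_rot: [[0.999, 0.042, 0.001], [0.042, -0.999, -0.005], [0.001, 0.005, -1.0]]
force: [-1.5, -9.3, 5.5]
opening: 0.136
grasp_force: 30.0
```

move_arm([
  [[0,-0.04,0],[0,0,0],1],
  [[0,-0.04,0],[0,0,0],1],
  [[0,0,0],[0,0,0],1],
])

```text
time_s: 5.9
position: [0.576, 0.1431, 0.0632]
tcp_rot: [[0.999, 0.042, 0.001], [0.042, -0.999, -0.005], [0.001, 0.005, -1.0]]
force: [-0.6, -10.1, 5.2]
opening: 0.137
grasp_force: 30.0
```

move_arm([
  [[0,-0.03,0],[0,0,0],1],
  [[0,-0.03,0],[0,0,0],1],
  [[0,0,0],[0,0,0],1],
])

```text
time_s: 6.15
position: [0.5759, 0.1448, 0.0631]
tcp_rot: [[0.999, 0.042, 0.001], [0.042, -0.999, -0.005], [0.001, 0.005, -1.0]]
force: [-1.6, -10.5, 5.7]
opening: 0.138
grasp_force: 30.0
```

move_arm([
  [[0,-0.03,0],[0,0,0],1],
  [[0,-0.03,0],[0,0,0],1],
  [[0,0,0],[0,0,0],1],
])

```text
time_s: 6.4
position: [0.5758, 0.1466, 0.0632]
tcp_rot: [[0.999, 0.042, 0.001], [0.042, -0.999, -0.005], [0.001, 0.005, -1.0]]
force: [-0.8, -10.0, 5.1]
opening: 0.137
grasp_force: 30.0
```

move_arm([
  [[0,-0.03,0],[0,0,0],1],
  [[0,-0.03,0],[0,0,0],1],
  [[0,0,0],[0,0,0],1],
])

```text
time_s: 6.65
position: [0.5758, 0.1469, 0.0631]
tcp_rot: [[0.999, 0.043, 0.001], [0.043, -0.999, -0.008], [0.0, 0.008, -1.0]]
force: [-1.1, -15.1, 5.4]
opening: 0.139
grasp_force: 30.1
```

move_arm([
  [[0,-0.03,0],[0,0,0],1],
  [[0,-0.03,0],[0,0,0],1],
  [[0,0,0],[0,0,0],1],
])

```text
time_s: 6.9
position: [0.5758, 0.1469, 0.0631]
tcp_rot: [[0.999, 0.044, 0.0], [0.044, -0.999, -0.01], [-0.0, 0.01, -1.0]]
force: [-0.8, -21.3, 6.2]
opening: 0.136
grasp_force: 30.1
```

move_arm([
  [[0,-0.03,0],[0,0,0],1],
  [[0,-0.03,0],[0,0,0],1],
  [[0,0,0],[0,0,0],1],
])

```text
time_s: 7.15
position: [0.5757, 0.1469, 0.0631]
tcp_rot: [[0.999, 0.045, -0.0], [0.045, -0.999, -0.013], [-0.001, 0.013, -1.0]]
force: [-0.7, -26.5, 5.6]
opening: 0.136
grasp_force: 30.1
```

The stop is hard against the frame: it stays at y=0.1469 while the force rises to 26 N. Next I release and lift.

move_arm([
  [[0,0,0],[0,0,0],0.5],
  [[0,0,0],[0,0,0],0.5],
  [[0,0,0],[0,0,0],0.5],
  [[0,0.1,0],[0,0,0],0.5],
  [[0,0.05,-0.3],[0,0,0],0.5],
  [[0,0,-0.8],[0,0,0],0.5],
  [[0,0,-1],[0,0,0],0.5],
  [[0,0,-1],[0,0,0],0.5],
  [[0,0.5,-0.5],[0,0,0],0.5],
  [[0,1,0],[0,0,0],0.5],
  [[0,1,0],[0,0,0],0.5],
  [[0,1,0],[0,0,0],0.5],
  [[0,1,0],[0,0,0],0.5],
  [[0,1,0],[0,0,0],0.5],
  [[0,1,0],[0,0,0],0.5],
  [[0,1,0],[0,0,0],0.5],
  [[0,1,0],[0,0,0],0.5],
  [[0,1,0],[0,0,0],0.5],
  [[0,0.5,0],[0,0,0],0.5],
])

```text
time_s: 8.73
position: [0.5877, -0.1521, 0.1707]
tcp_rot: [[0.999, 0.038, 0.002], [0.038, -0.999, -0.002], [0.002, 0.002, -1.0]]
force: [0.5, -0.2, -0.2]
opening: 0.497
grasp_force: 0.0
```

Run:
```python
from h import *
st()
a=capture("top");b=capture("side")
im=a["img"];A=cv2.resize(im[170:220,205:305],None,fx=7,fy=7,interpolation=cv2.INTER_CUBIC);B=cv2.resize(b["img"][185:245,200:340],None,fx=5,fy=5,interpolation=cv2.INTER_CUBIC)[:245]
cv2.imwrite("pics/s2.png",np.vstack([A,B])[...,::-1])
cv2.imwrite("pics/top2.png",im[...,::-1]);cv2.imwrite("pics/side2.png",b["img"][...,::-1])
print(pp(a,"spanner_grip"),[onz(a,p[0],.0395) for p in pp(a,"spanner_grip")[:1]], [onz(a,p[0],.004) for p in pp(a,"spanner")[:1]])
```

```text
t 8.73 pos [ 0.5877 -0.1521  0.1707] yaw 2.18 z [ 0.002 -0.002 -1.   ] F [ 0.5 -0.2 -0.2] M [-0.05  0.02 -0.02] open 0.497 grip 0.0
[(array([222.4, 200.8]), 0.74), (array([377.7, 196.9]), 0.57)] [array([0.57441915, 0.15321393, 0.0395    ])] []
```

View pics/s2.png

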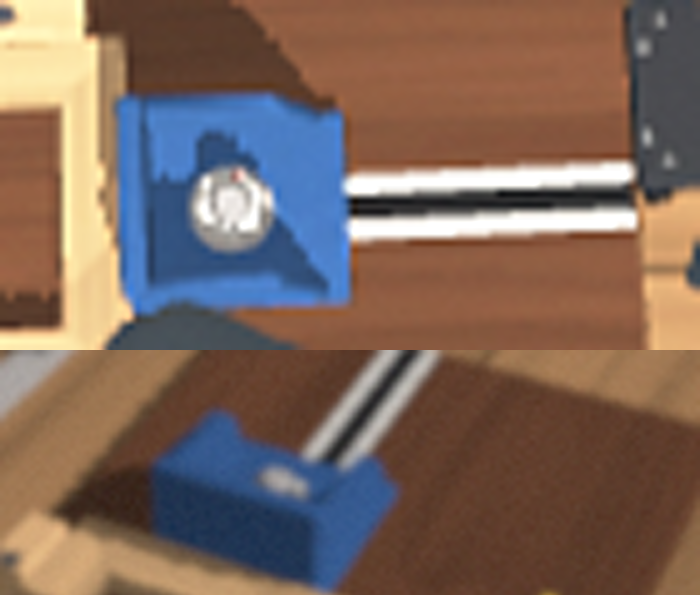

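Run:
```python
from h import *
a=capture("top")
r=onz(a,(354.3,200.9),.019);q=onz(a,(400.2,196.1),.019);g=onz(a,(379.7,197),.0455)
d=q-r;n=d/np.linalg.norm(d);print(r,q,np.linalg.norm(d),np.degrees(np.arctan2(d[1],d[0])),"grip",r+.081*n,g)
P=(r+.081*n+g)/2
y=np.degrees(np.arctan2(-d[1],-d[0]));to([P[0],P[1],.12],y);to([P[0],P[1],.021],y)
# nut check
im=a["img"];h=im[188:206,228:250].astype(int);m=(h[...,0]-h[...,1])>25
m&=(h[...,0]>h[...,2]+15);w=(h[...,0]-h[...,1])*m;ys,xs=np.mgrid[188:206,228:250];print("dot",(xs*w).sum()/w.sum(),(ys*w).sum()/w.sum(),m.sum(),proj(a,[.578,.1031,.045]),proj(a,[.578,.1031,.053]))
```

```text
[ 0.57917723 -0.28745606  0.019     ] [ 0.59615854 -0.44210692  0.019     ] 0.1555803706231918 -83.73378602123216 grip [ 0.58801823 -0.36797213  0.019     ] [ 0.58809141 -0.36354306  0.0455    ]
turn z deg -93.89 units -0.7824 | shift units [-7.257 -0.751  1.667] mm [   1.4 -218.9  -50. ]
turn z deg -93.89 units -0.7824 | shift units [-7.257 -0.751  4.967] mm [   1.4 -218.9 -149. ]
dot 238.4848484848485 194.56060606060606 4 [[237.55114923 199.50473165]] [[237.45479336 199.09561239]]
```

move_arm([
  [[0,0,0],[0,0,-0.0559],0.5],
  [[0,0,0],[0,0,-0.0559],0.5],
  [[0,0,0],[0,0,-0.0559],0.5],
  [[0,0,0],[0,0,-0.0559],0.5],
  [[0,0,0],[0,0,-0.0559],0.5],
  [[0,0,0],[0,0,-0.0559],0.5],
  [[0,0,0],[0,0,-0.0559],0.5],
  [[0,0,0],[0,0,-0.0559],0.5],
  [[0,0,0],[0,0,-0.0559],0.5],
  [[0,0,0],[0,0,-0.0559],0.5],
  [[0,0,0],[0,0,-0.0559],0.5],
  [[0,0,0],[0,0,-0.0559],0.5],
  [[0,0,0],[0,0,-0.0559],0.5],
  [[0,0,0],[0,0,-0.0559],0.5],
  [[-0.9,-0.1,0.2],[0,0,0],0.5],
  [[-0.95,-0.1,0.2],[0,0,0],0.5],
  [[-0.95,-0.1,0.2],[0,0,0],0.5],
  [[-0.95,-0.1,0.2],[0,0,0],0.5],
  [[-0.95,-0.1,0.2],[0,0,0],0.5],
  [[-0.95,-0.1,0.2],[0,0,0],0.5],
])

```text
time_s: 10.7
position: [0.5879, -0.3183, 0.1338]
tcp_rot: [[-0.11, 0.994, -0.0], [0.994, 0.11, 0.001], [0.001, -0.0, -1.0]]
force: [0.0, 0.6, 0.1]
opening: 0.499
grasp_force: 0.0
```

Run:
```python
from h import *
st(); to([.588,-.366,.021],96.27)
```

```text
t 10.70 pos [ 0.5879 -0.3183  0.1338] yaw 96.34 z [-0.     0.001 -1.   ] F [0.  0.6 0.1] M [-0.   -0.08  0.02] open 0.499 grip 0.0
turn z deg 0.07 units 0.0006 | shift units [-1.579 -0.17   3.76 ] mm [ 1.000e-01 -4.770e+01 -1.128e+02]
```

move_arm([
  [[-0.8,-0.08,0.2],[0,0,0],0.5],
  [[-0.78,-0.08,0.3],[0,0,0],0.5],
  [[0,0,0.8],[0,0,0],0.5],
  [[0,0,0.9],[0,0,0],0.5],
  [[0,0,0.8],[0,0,0],0.5],
  [[0,0,0.5],[0,0,0],0.5],
  [[0,0,0.24],[0,0,0],0.5],
  [[0,0,0],[0,0,0],1],
  [[0,0,0],[0,0,0],1],
  [[0,0,0],[0,0,0],1],
  [[0,0,0],[0,0,0],1],
  [[0,0,0],[0,0,0],1],
  [[0,0,0],[0,0,0],1],
  [[0,0,0],[0,0,0],1],
])

```text
time_s: 11.87
position: [0.5892, -0.3677, 0.0234]
tcp_rot: [[-0.107, 0.994, 0.003], [0.994, 0.107, -0.002], [-0.002, 0.003, -1.0]]
force: [2.2, 1.4, 4.5]
opening: 0.181
grasp_force: 29.9
```

Run:
```python
from h import *
st()
a=capture("top");b=capture("side")
im=a["img"];A=cv2.resize(im[175:225,335:425],None,fx=6,fy=6,interpolation=cv2.INTER_CUBIC);B=cv2.resize(b["img"][120:185,280:370],None,fx=6,fy=6,interpolation=cv2.INTER_CUBIC)[:300]
cv2.imwrite("pics/s3.png",np.vstack([A,B])[...,::-1])
```

```text
t 11.87 pos [ 0.5892 -0.3677  0.0234] yaw 96.17 z [ 0.003 -0.002 -1.   ] F [2.2 1.4 4.5] M [ 0.11 -0.38 -0.06] open 0.181 grip 29.9
```

View pics/s3.png

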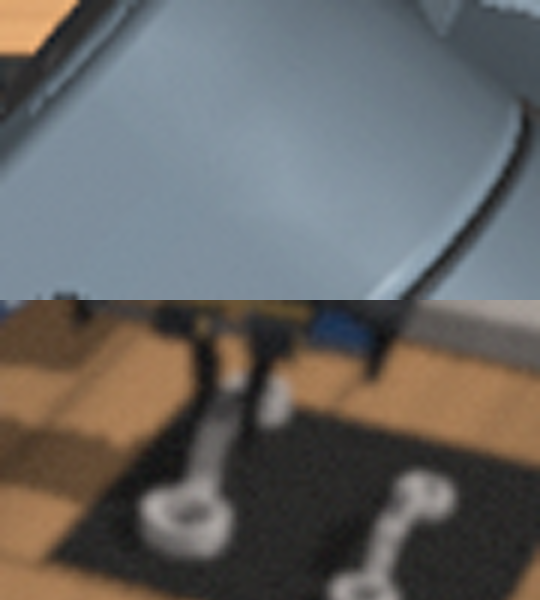

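The spanner is held (opening 15.7 mm). The side crop shows the fingers on the handle and the large ring clear. Next I lift and carry it to above the nut.

move_arm([
  [[0,0,-0.3],[0,0,0],1],
  [[0,0,-0.7],[0,0,0],1],
  [[0,0,-1],[0,0,0],1],
  [[0,0,-1],[0,0,0],1],
  [[0,0,-1],[0,0,0],1],
  [[0.4,0.1,-0.6],[0,0,0],1],
  [[0.9,0.14,0],[0,0,0],1],
  [[0.98,0.15,0],[0,0,0],1],
  [[0.98,0.15,0],[0,0,0],1],
  [[0.98,0.15,0],[0,0,0],1],
  [[0.98,0.15,0],[0,0,0],1],
  [[0.98,0.15,0],[0,0,0],1],
  [[0.98,0.15,0],[0,0,0],1],
  [[0.98,0.15,0],[0,0,0],1],
  [[0.98,0.15,0],[0,0,0],1],
  [[0.98,0.15,0],[0,0,0],1],
  [[0.98,0.15,0],[0,0,0],1],
  [[0.98,0.15,0],[0,0,0],1],
  [[0.6,0.09,0],[0,0,-0.06],1],
  [[0,0,0],[0,0,-0.06],1],
])

```text
time_s: 13.63
position: [0.6035, 0.0219, 0.1589]
tcp_rot: [[-0.36, 0.933, -0.005], [0.933, 0.36, 0.002], [0.004, -0.004, -1.0]]
force: [0.0, 1.0, -4.3]
opening: 0.183
grasp_force: 29.9
```

Run:
```python
from h import *
st(); to([.6065,.0275,.085],111)
a=capture("top");b=capture("side")
im=a["img"];A=cv2.resize(im[175:225,215:305],None,fx=6,fy=6,interpolation=cv2.INTER_CUBIC);B=cv2.resize(b["img"][160:225,230:320],None,fx=6,fy=6,interpolation=cv2.INTER_CUBIC)[:300]
cv2.imwrite("pics/s4.png",np.vstack([A,B])[...,::-1])
```

```text
t 13.63 pos [0.6035 0.0219 0.1589] yaw 111.10 z [-0.005  0.002 -1.   ] F [ 0.   1.  -4.3] M [-0.04 -0.13  0.05] open 0.183 grip 29.9
turn z deg 0.10 units 0.0008 | shift units [0.139 0.16  2.464] mm [  3.    5.6 -73.9]
```

View pics/s4.png

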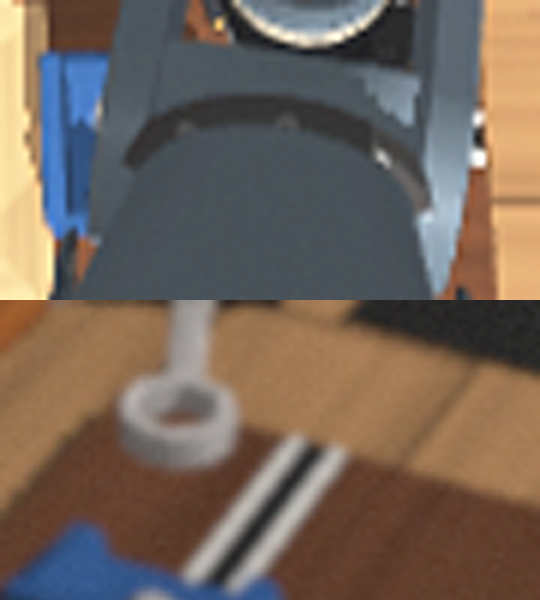

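Run:
```python
from h import *
s=st();b=capture("side");im=b["img"].astype(int)
t=np.radians(yaw(s));D=np.array([np.cos(t),np.sin(t),0])
zt=s["position"][2]-.0194+.015
for l in (.079,.081,.083):
    c=np.array(s["position"])+l*D;c[2]=zt;print(l,np.round(c,4),proj(b,c))
c=np.array(s["position"])+.081*D;c[2]=zt
th=np.linspace(0,2*np.pi,60)
o=proj(b,c+.023*np.c_[np.cos(th),np.sin(th),0*th]);o2=proj(b,c+[0,0,-.015]+.023*np.c_[np.cos(th),np.sin(th),0*th]);al=np.r_[o,o2]
print("pred extent",al.min(0),al.max(0))
crop=im[165:245,240:285];sat=crop.max(2)-crop.min(2);m=((sat<22)&(crop.mean(2)>95)).astype(np.uint8)
n,lab,stt,cen=cv2.connectedComponentsWithStats(m);
for i in range(1,n):
    if stt[i][4]>8: print(stt[i][:5]+[240,165,0,0,0],cen[i]+[240,165])
n0=np.array([.5775,.1031,.053]);print("stud top pred",proj(b,n0),"nut top",proj(b,n0-[0,0,.008]))
o=cv2.imread("pics/side2.png")[205:218,248:268,::-1].astype(int);print((o.max(2)-o.min(2)<40).astype(int)*(o.mean(2)).astype(int))
```

```text
t 13.73 pos [0.6042 0.0186 0.159 ] yaw 110.65 z [-0.004 -0.    -1.   ] F [-0.4 -0.  -4.1] M [-0.02 -0.16 -0.06] open 0.179 grip 29.9
0.079 [0.5763 0.0925 0.1546] [[259.03788473 176.274036  ]]
0.081 [0.5756 0.0944 0.1546] [[258.93278513 176.72600923]]
0.083 [0.5749 0.0963 0.1546] [[258.8273316  177.17950454]]
pred extent [249.44683392 171.55836321] [268.39956388 187.23157199]
[250 165  19  22 248] [259.18145161 177.68951613]
[260 184  21  23 104] [270.         195.07692308]
[268 185  17  23 101] [276.91089109 196.62376238]
[252 209   9   5  30] [256. 211.]
stud top pred [[256.01077785 211.0994581 ]] nut top [[255.97050206 213.52154198]]
[[  0   0   0   0   0   0   0   0   0  85  80  84 117 151 174 167 133  86
   49  42]
 [  0   0   0   0   0   0   0   0   0   0   0  94 119 146 151 132  96  58
   42  67]
 [  0   0   0   0   0   0   0   0   0   0   0   0   0   0 120   0   0   0
   63  93]
 [  0   0   0   0   0   0 124   0   0   0   0   0   0   0   0   0   0   0
    0   0]
 [  0   0   0   0 109 133 148 147 143 137   0   0   0   0   0   0   0   0
    0   0]
 [  0   0   0  93 116 137 155 162 161 155 139 125   0   0   0   0   0   0
    0   0]
 [  0   0   0  93 106 132 150 160 168 163 154 150 140   0   0   0   0   0
    0   0]
 [  0   0   0   0   0 114 134 147 155 150 146 155 146 121   0   0   0   0
    0   0]
 [  0   0   0   0   0   0   0 121 125 120 122 136 130 111   0   0   0   0
    0   0]
 [  0   0   0   0   0   0   0   0   0   0   0 112 111   0   0   0   0   0
    0   0]
 [  0   0   0   0   0   0   0   0   0   0   0   0   0   0   0   0   0   0
    0   0]
 [  0   0   0   0   0   0   0   0   0   0   0   0   0   0   0   0   0   0
    0   0]
 [  0   0   0   0   0   0   0   0   0   0   0   0   0   0   0   0   0   0
    0   0]]
```

Run:
```python
from h import *
st();to([.6065,.0275,.078],111)
```

```text
t 13.78 pos [0.6046 0.0178 0.1592] yaw 110.41 z [-0.003 -0.    -1.   ] F [ 0.1 -0.4 -2.5] M [-0.01 -0.11  0.01] open 0.182 grip 29.9
turn z deg -0.59 units -0.0049 | shift units [0.279 0.175 2.706] mm [  1.9   9.7 -81.2]
```

move_arm([
  [[0.14,0.08,0.3],[0,0,-0.005],1],
  [[0.14,0.09,0.6],[0,0,0],1],
  [[0,0,0.7],[0,0,0],1],
  [[0,0,0.6],[0,0,0],1],
  [[0,0,0.35],[0,0,0],1],
  [[0,0,0.15],[0,0,0],1],
  [[0,0,0],[0,0,0],1],
  [[0,0,0],[0,0,0],1],
])

```text
time_s: 14.45
position: [0.608, 0.0268, 0.079]
tcp_rot: [[-0.359, 0.933, 0.0], [0.933, 0.359, -0.0], [-0.0, 0.0, -1.0]]
force: [0.4, 0.3, -2.8]
opening: 0.18
grasp_force: 29.9
```

Run:
```python
from h import *
s=st();to([.6065,.0275,.066],111)
t=np.radians(yaw(s));print("ring",np.array(s["position"])[:2]+.081*np.array([np.cos(t),np.sin(t)]))
b=capture("side");save(b,"s5",(225,175,305,235),9)
```

```text
t 14.45 pos [0.608  0.0268 0.079 ] yaw 111.06 z [ 0. -0. -1.] F [ 0.4  0.3 -2.8] M [ 0.02 -0.15 -0.01] open 0.180 grip 29.9
turn z deg 0.06 units 0.0005 | shift units [ 0.039 -0.039  0.434] mm [ -1.5   0.7 -13. ]
ring [0.57891166 0.1024047 ]
```

View pics/s5.png

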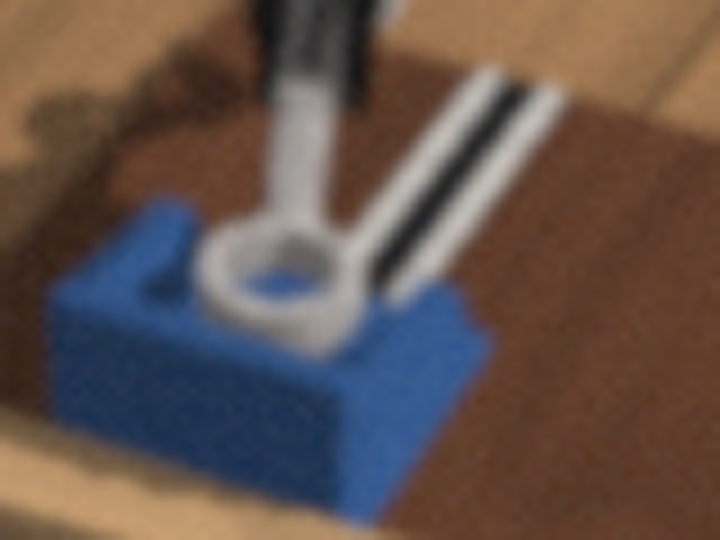

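The ring hangs between the cheeks above the nut, centred at crop (280,285). I'll correct by 1.5 mm and lower onto it, watching the force.

move_arm([
  [[0.04,-0.04,0.1],[0,0,0],1],
  [[0,0,0.15],[0,0,0],1],
  [[0,0,0.15],[0,0,0],1],
  [[0,0,0.1],[0,0,0],1],
  [[0,0,0],[0,0,0],1],
])

```text
time_s: 14.92
position: [0.6067, 0.0272, 0.0641]
tcp_rot: [[-0.36, 0.933, 0.001], [0.933, 0.36, -0.001], [-0.001, 0.001, -1.0]]
force: [-0.5, -1.4, 1.5]
opening: 0.18
grasp_force: 30.0
```

move_arm([
  [[0,0,0.06],[0,0,0],1],
  [[0,0,0.06],[0,0,0],1],
  [[0,0,0],[0,0,0],1],
])

```text
time_s: 15.17
position: [0.608, 0.027, 0.061]
tcp_rot: [[-0.36, 0.933, 0.004], [0.933, 0.36, -0.001], [-0.003, 0.003, -1.0]]
force: [1.8, -4.5, 3.0]
opening: 0.178
grasp_force: 30.0
```

Run:
```python
from h import *
s=st();to([.6065,.0275,.0474],111)
```

```text
t 15.17 pos [0.608 0.027 0.061] yaw 111.11 z [ 0.004 -0.001 -1.   ] F [ 1.8 -4.5  3. ] M [-0.45 -0.44 -0.07] open 0.178 grip 30.0
turn z deg 0.11 units 0.0009 | shift units [ 0.035 -0.04   0.453] mm [ -1.5   0.5 -13.6]
```

move_arm([
  [[-0.055,0.015,0],[0,0,0],1],
  [[0,0,0.06],[0,0,0],1],
  [[0,0,0],[0,0,0],1],
])

```text
time_s: 15.42
position: [0.6082, 0.026, 0.0588]
tcp_rot: [[-0.36, 0.933, 0.002], [0.933, 0.36, -0.001], [-0.002, 0.002, -1.0]]
force: [2.4, -3.2, 3.1]
opening: 0.179
grasp_force: 30.0
```

move_arm([
  [[0,0,0.06],[0,0,0],1],
  [[0,0,0],[0,0,0],1],
])

```text
time_s: 15.58
position: [0.6085, 0.0255, 0.0571]
tcp_rot: [[-0.361, 0.933, 0.003], [0.933, 0.361, -0.002], [-0.003, 0.002, -1.0]]
force: [2.8, -5.3, 3.8]
opening: 0.181
grasp_force: 30.0
```

Run:
```python
from h import *
s=st();to([.6065,.0275,.0474],111)
```

```text
t 15.58 pos [0.6085 0.0255 0.0571] yaw 111.14 z [ 0.003 -0.002 -1.   ] F [ 2.8 -5.3  3.8] M [-0.68 -0.55 -0.05] open 0.181 grip 30.0
turn z deg 0.14 units 0.0012 | shift units [ 0.087 -0.037  0.324] mm [-2.   2.  -9.7]
```

move_arm([
  [[-0.055,0.015,0],[0,0,0],1],
  [[0,0,0.06],[0,0,0],1],
  [[0,0,0.06],[0,0,0],1],
  [[0,0,0],[0,0,0],1],
])

```text
time_s: 15.92
position: [0.6087, 0.0254, 0.0525]
tcp_rot: [[-0.36, 0.933, 0.001], [0.933, 0.36, 0.0], [-0.0, 0.001, -1.0]]
force: [2.9, -1.7, -0.5]
opening: 0.179
grasp_force: 30.1
```

move_arm([
  [[0,0,0.08],[0,0,0],1],
  [[0,0,0.06],[0,0,0],1],
  [[0,0,0],[0,0,0],1],
])

```text
time_s: 16.17
position: [0.6085, 0.0253, 0.0485]
tcp_rot: [[-0.36, 0.933, 0.001], [0.933, 0.36, 0.0], [-0.0, 0.001, -1.0]]
force: [4.6, -0.9, -0.9]
opening: 0.181
grasp_force: 30.2
```

Run:
```python
from h import *
s=st();to([.6065,.0275,.0474],111)
```

```text
t 16.17 pos [0.6085 0.0253 0.0485] yaw 111.09 z [ 0.001  0.    -1.   ] F [ 4.6 -0.9 -0.9] M [-0.04 -0.99 -0.37] open 0.181 grip 30.2
turn z deg 0.09 units 0.0008 | shift units [ 0.094 -0.036  0.036] mm [-2.   2.2 -1.1]
```

The ring is fully on the nut, with its underside at about 29 mm. First swing: clockwise about the nut.

move_arm([
  [[-0.012,0.03,0],[0,0,0],1],
  [[0.008,-0.14,0],[0,0,0.025],1],
  [[0.015,-0.282,0],[0,0,0.05],1],
  [[0.015,-0.282,0],[0,0,0.05],1],
  [[0.015,-0.282,0],[0,0,0.05],1],
])

```text
time_s: 16.58
position: [0.5799, 0.0205, 0.0485]
tcp_rot: [[0.003, 1.0, 0.0], [1.0, -0.003, 0.001], [0.001, 0.0, -1.0]]
force: [4.5, 1.6, -4.2]
opening: 0.174
grasp_force: 30.1
```

```bash
cat >> h.py <<'E'
def ring():
    s=st();t=np.radians(yaw(s));print("ring",np.round(np.array(s["position"])[:2]+.081*np.array([np.cos(t),np.sin(t)]),4),"q",np.round(s["joint_positions"],0)); return s
E
python3 -c "
from h import *
ring()"
```

```text
t 16.58 pos [0.5799 0.0205 0.0485] yaw 89.84 z [ 0.     0.001 -1.   ] F [ 4.5  1.6 -4.2] M [ 0.33 -1.02 -0.16] open 0.174 grip 30.1
ring [0.5801 0.1015] q [-9. 41. 96.  0. 43. -9.]
```

move_arm([
  [[0.015,-0.282,0],[0,0,0.05],1],
  [[0.015,-0.282,0],[0,0,0.05],1],
  [[0.015,-0.282,0],[0,0,0.05],1],
  [[0.015,-0.282,0],[0,0,0.05],1],
  [[0.015,-0.282,0],[0,0,0.05],1],
  [[0.015,-0.282,0],[0,0,0.05],1],
  [[0,0,0],[0,0,0],1],
])

```text
time_s: 17.17
position: [0.5313, 0.0371, 0.0484]
tcp_rot: [[0.589, 0.808, -0.001], [0.808, -0.589, 0.002], [0.001, -0.001, -1.0]]
force: [4.8, 0.6, -4.8]
opening: 0.179
grasp_force: 30.1
```

```bash
python3 -c "
from h import *
ring()"
```

```text
t 17.17 pos [0.5313 0.0371 0.0484] yaw 53.94 z [-0.001  0.002 -1.   ] F [ 4.8  0.6 -4.8] M [ 0.08 -0.84 -0.23] open 0.179 grip 30.1
ring [0.579  0.1026] q [ -8.  39. 103.   0.  38.  28.]
```

move_arm([
  [[0.012,-0.235,0],[0,0,0.0417],1],
  [[0,0,0],[0,0,0],1],
])

```text
time_s: 17.33
position: [0.5264, 0.0411, 0.0485]
tcp_rot: [[0.655, 0.755, -0.0], [0.755, -0.655, 0.001], [0.0, -0.001, -1.0]]
force: [4.1, 1.0, -4.7]
opening: 0.18
grasp_force: 30.0
```

move_arm([
  [[0.008,0.188,0],[0,0,-0.0333],1],
  [[0,0,0],[0,0,0],1],
])

```text
time_s: 17.5
position: [0.5308, 0.0367, 0.0484]
tcp_rot: [[0.598, 0.801, -0.002], [0.801, -0.598, 0.001], [-0.001, -0.002, -1.0]]
force: [3.9, 3.8, -4.2]
opening: 0.178
grasp_force: 30.0
```

```bash
python3 -c "
from h import *
ring()"
```

```text
t 17.50 pos [0.5308 0.0367 0.0484] yaw 53.24 z [-0.002  0.001 -1.   ] F [ 3.9  3.8 -4.2] M [ 0.62 -0.61 -0.03] open 0.178 grip 30.0
ring [0.5793 0.1016] q [ -8.  39. 103.   0.  38.  29.]
```

move_arm([
  [[0.05,0.008,0],[0,0,0],1],
  [[0,0,-0.2],[0,0,0],1],
  [[0,0,-0.3],[0,0,0],1],
  [[0,0,-0.4],[0,0,0],1],
  [[0,0,-0.3],[0,0,0],1],
  [[0,0,0],[0,0,0],1],
])

```text
time_s: 18.0
position: [0.5324, 0.0373, 0.0868]
tcp_rot: [[0.6, 0.8, 0.001], [0.8, -0.6, -0.0], [0.001, 0.001, -1.0]]
force: [0.6, -0.7, -3.0]
opening: 0.179
grasp_force: 30.0
```

```bash
python3 -c "
from h import *
ring()"
```

```text
t 18.00 pos [0.5324 0.0373 0.0868] yaw 53.13 z [ 0.001 -0.    -1.   ] F [ 0.6 -0.7 -3. ] M [-0.06 -0.07 -0.01] open 0.179 grip 30.0
ring [0.581  0.1021] q [ -8.  35. 102.  -0.  43.  29.]
```

move_arm([
  [[0.015,0.282,0],[0,0,-0.05],1],
  [[0.015,0.282,0],[0,0,-0.05],1],
  [[0.015,0.282,0],[0,0,-0.05],1],
  [[0.015,0.282,0],[0,0,-0.05],1],
  [[0.015,0.282,0],[0,0,-0.05],1],
  [[0.015,0.282,0],[0,0,-0.05],1],
  [[0.015,0.282,0],[0,0,-0.05],1],
  [[0.015,0.282,0],[0,0,-0.05],1],
  [[0.015,0.282,0],[0,0,-0.05],1],
  [[0.015,0.282,0],[0,0,-0.05],1],
  [[0,0,0],[0,0,0],1],
  [[0,0,0],[0,0,0],1],
  [[0,0,0],[0,0,0],1],
])

```text
time_s: 19.08
position: [0.6114, 0.0277, 0.0845]
tcp_rot: [[-0.391, 0.921, -0.003], [0.921, 0.391, 0.0], [0.001, -0.002, -1.0]]
force: [0.3, 0.6, -2.7]
opening: 0.18
grasp_force: 30.0
```

```bash
python3 -c "
from h import *
ring();t=np.radians(113.);to([.5797-.081*np.cos(t),.1012-.081*np.sin(t),.063],113)"
```

```text
t 19.08 pos [0.6114 0.0277 0.0845] yaw 112.99 z [-0.003  0.    -1.   ] F [ 0.3  0.6 -2.7] M [ 0.03 -0.12 -0.02] open 0.180 grip 30.0
ring [0.5797 0.1023] q [ -8.  40.  90.  -0.  50. -31.]
turn z deg -0.01 units -0.0001 | shift units [-0.032 -0.014  0.716] mm [ -0.   -1.  -21.5]
```

move_arm([
  [[-0.038,-0.005,0.2],[0,0,0],1],
  [[0,0,0.3],[0,0,0],1],
  [[0,0,0.2],[0,0,0],1],
  [[0,0,0.1],[0,0,0],1],
  [[0,0,0.05],[0,0,0],1],
])

```text
time_s: 19.5
position: [0.6122, 0.0265, 0.0581]
tcp_rot: [[-0.392, 0.92, -0.002], [0.92, 0.392, 0.0], [0.001, -0.002, -1.0]]
force: [-0.3, -0.2, -3.1]
opening: 0.182
grasp_force: 30.0
```

move_arm([
  [[0,0,0.06],[0,0,0],1],
  [[0,0,0.06],[0,0,0],1],
  [[0,0,0],[0,0,0],1],
])

```text
time_s: 19.75
position: [0.6131, 0.0265, 0.0555]
tcp_rot: [[-0.393, 0.92, -0.0], [0.92, 0.393, 0.0], [0.0, -0.0, -1.0]]
force: [0.5, -0.8, -2.7]
opening: 0.183
grasp_force: 30.0
```

```bash
python3 -c "
from h import *
ring()"
```

```text
t 19.75 pos [0.6131 0.0265 0.0555] yaw 113.11 z [-0.  0. -1.] F [ 0.5 -0.8 -2.7] M [-0.02 -0.13 -0.01] open 0.183 grip 30.0
ring [0.5813 0.101 ] q [ -8.  42.  91.   0.  47. -31.]
```

move_arm([
  [[0,0,0.1],[0,0,0],1],
  [[0,0,0.1],[0,0,0],1],
  [[0,0,0.03],[0,0,0],1],
  [[0,0,0],[0,0,0],1],
])

```text
time_s: 20.08
position: [0.6129, 0.0266, 0.0485]
tcp_rot: [[-0.392, 0.92, -0.001], [0.92, 0.392, 0.0], [0.0, -0.0, -1.0]]
force: [-0.1, 0.3, -3.0]
opening: 0.181
grasp_force: 30.0
```

```bash
python3 -c "
from h import *
ring()"
```

```text
t 20.08 pos [0.6129 0.0266 0.0485] yaw 113.10 z [-0.001  0.    -1.   ] F [-0.1  0.3 -3. ] M [ 0.08 -0.18 -0.04] open 0.181 grip 30.0
ring [0.5811 0.1011] q [ -8.  43.  91.   0.  46. -31.]
```

move_arm([
  [[0.008,-0.14,0],[0,0,0.025],1],
  [[0.015,-0.282,0],[0,0,0.05],1],
  [[0.015,-0.282,0],[0,0,0.05],1],
  [[0.015,-0.282,0],[0,0,0.05],1],
  [[0.015,-0.282,0],[0,0,0.05],1],
  [[0.015,-0.282,0],[0,0,0.05],1],
  [[0,0,0],[0,0,0],1],
])

```text
time_s: 20.67
position: [0.5663, 0.0218, 0.049]
tcp_rot: [[0.174, 0.985, -0.001], [0.985, -0.174, 0.0], [0.0, -0.001, -1.0]]
force: [0.6, 1.1, -3.3]
opening: 0.182
grasp_force: 30.0
```

```bash
python3 -c "
from h import *
ring()"
```

```text
t 20.67 pos [0.5663 0.0218 0.049 ] yaw 80.01 z [-0.001  0.    -1.   ] F [ 0.6  1.1 -3.3] M [ 0.13 -0.11  0.  ] open 0.182 grip 30.0
ring [0.5804 0.1015] q [-9. 40. 98.  0. 42.  1.]
```

move_arm([
  [[0.008,-0.188,0],[0,0,0.0333],1],
  [[0.008,-0.188,0],[0,0,0.0333],1],
  [[0,0,0],[0,0,0],1],
])

```text
time_s: 20.92
position: [0.556, 0.0244, 0.049]
tcp_rot: [[0.305, 0.952, -0.001], [0.952, -0.305, -0.0], [-0.0, -0.001, -1.0]]
force: [-1.7, 0.0, -2.0]
opening: 0.178
grasp_force: 30.0
```

```bash
python3 -c "
from h import *
ring()"
```

```text
t 20.92 pos [0.556  0.0244 0.049 ] yaw 72.24 z [-0.001 -0.    -1.   ] F [-1.7  0.  -2. ] M [0.11 0.17 0.17] open 0.178 grip 30.0
ring [0.5807 0.1015] q [-9. 40. 99. -0. 41.  9.]
```

The readings show almost no torque on the nut in this swing. I'll check whether the ring is really seated.

Run:
```python
from h import *
s=ring();b=capture("side");a=capture("top")
x0,y0,x1,y1=232,180,296,232;f=6
def crop(c,x0,y0,x1,y1,f): return cv2.resize(c["img"][y0:y1,x0:x1],None,fx=f,fy=f,interpolation=cv2.INTER_CUBIC)
A=crop(b,x0,y0,x1,y1,f);B=A.copy()
t=np.radians(yaw(s));D=np.array([np.cos(t),np.sin(t),0]);th=np.linspace(0,2*np.pi,73)
U=np.c_[np.cos(th),np.sin(th),0*th]
C=np.array([.5803,.1012,0])
def dr(P,col): cv2.polylines(B,[np.int32(((proj(b,P)-[x0,y0]+.5)*f))],False,col,1)
dr(C+[0,0,.044]+.023*U,(255,0,0)); dr(C+[0,0,.029]+.023*U,(255,255,0)); dr(C+[0,0,.053]+.010*U,(0,255,0))
g=np.array(s["position"])-[0,0,0]; g[2]+=.0187
dr(np.array([g-.03*D,g+.03*D,g+.03*D,C+[0,0,.044]]),(255,0,255))
T=crop(a,205,170,269,210,6)
cv2.imwrite("pics/s6.png",np.vstack([np.hstack([A,B]),np.hstack([T,T*0])])[...,::-1])
```

```text
t 20.92 pos [0.556  0.0244 0.049 ] yaw 72.24 z [-0.001 -0.    -1.   ] F [-1.7  0.  -2. ] M [0.11 0.17 0.17] open 0.178 grip 30.0
ring [0.5807 0.1015] q [-9. 40. 99. -0. 41.  9.]
```

View pics/s6.png

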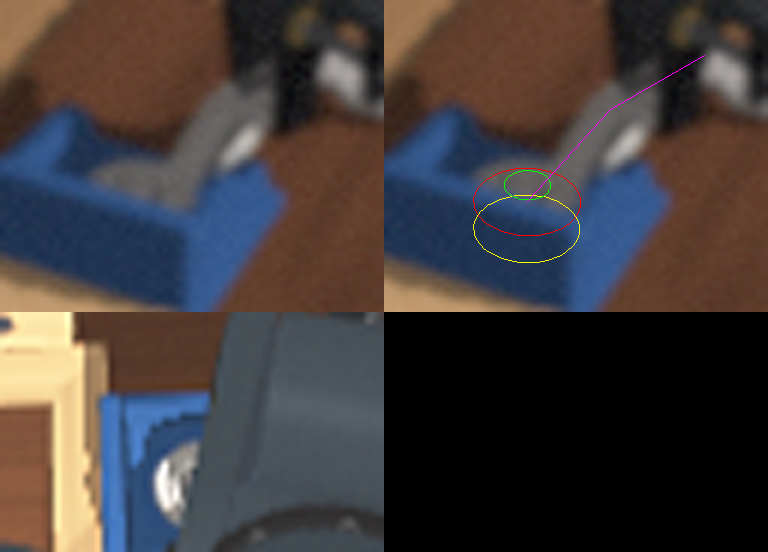

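The ring looks seated: its left edge and height match the predicted seated outline to about 1 px. The low reading may come from the hold row. I'll go on in small steps and read while moving.

move_arm([
  [[0.008,-0.188,0],[0,0,0.0333],1],
  [[0.008,-0.188,0],[0,0,0.0333],1],
])

```text
time_s: 21.18
position: [0.546, 0.0282, 0.0488]
tcp_rot: [[0.435, 0.9, -0.001], [0.9, -0.435, -0.0], [-0.001, -0.001, -1.0]]
force: [-1.8, 0.2, -1.8]
opening: 0.175
grasp_force: 30.1
```

```bash
cat >> h.py <<'E'
def tq():
    s=ring();C=np.array([.5803,.1013]);r=np.array(s["position"])[:2]-C
    print("torque about nut %.3f"%(s["moment"][2]+r[0]*s["force"][1]-r[1]*s["force"][0]));return s
E
python3 -c "
from h import *
tq()"
```

```text
t 21.18 pos [0.546  0.0282 0.0488] yaw 64.19 z [-0.001 -0.    -1.   ] F [-1.8  0.2 -1.8] M [0.11 0.21 0.36] open 0.175 grip 30.1
ring [0.5812 0.1012] q [ -9.  39. 101.  -0.  40.  17.]
torque about nut 0.224
```

move_arm([
  [[0.008,-0.188,0],[0,0,0.0333],1],
  [[0.008,-0.188,0],[0,0,0.0333],1],
])

```text
time_s: 21.35
position: [0.536, 0.0338, 0.0489]
tcp_rot: [[0.556, 0.831, -0.001], [0.831, -0.556, -0.001], [-0.001, -0.001, -1.0]]
force: [-2.6, -0.9, -2.1]
opening: 0.183
grasp_force: 30.2
```

```bash
python3 -c "
from h import *
tq()"
```

```text
t 21.35 pos [0.536  0.0338 0.0489] yaw 56.21 z [-0.001 -0.001 -1.   ] F [-2.6 -0.9 -2.1] M [0.06 0.26 0.47] open 0.183 grip 30.2
ring [0.5811 0.1012] q [ -8.  39. 102.  -0.  39.  26.]
torque about nut 0.334
```

move_arm([
  [[0.008,-0.188,0],[0,0,0.0333],1],
])

```text
time_s: 21.43
position: [0.5313, 0.0372, 0.0489]
tcp_rot: [[0.613, 0.79, -0.001], [0.79, -0.613, -0.001], [-0.001, -0.001, -1.0]]
force: [-2.4, -0.3, -0.9]
opening: 0.181
grasp_force: 30.2
```

```bash
python3 -c "
from h import *
tq()"
```

```text
t 21.43 pos [0.5313 0.0372 0.0489] yaw 52.22 z [-0.001 -0.001 -1.   ] F [-2.4 -0.3 -0.9] M [-0.07  0.33  0.41] open 0.181 grip 30.2
ring [0.5809 0.1012] q [ -8.  39. 103.  -0.  38.  30.]
torque about nut 0.273
```

move_arm([
  [[0.008,-0.188,0],[0,0,0.0333],1],
])

```text
time_s: 21.52
position: [0.5269, 0.0408, 0.0489]
tcp_rot: [[0.666, 0.746, -0.002], [0.746, -0.666, -0.001], [-0.002, -0.001, -1.0]]
force: [-2.0, -1.5, -1.0]
opening: 0.183
grasp_force: 30.2
```

```bash
python3 -c "
from h import *
tq()"
```

```text
t 21.52 pos [0.5269 0.0408 0.0489] yaw 48.23 z [-0.002 -0.001 -1.   ] F [-2.  -1.5 -1. ] M [-0.18  0.3   0.36] open 0.183 grip 30.2
ring [0.5808 0.1012] q [ -8.  39. 104.  -0.  38.  34.]
torque about nut 0.321
```

There's torque while turning (about 0.3 N m) but no hard stop yet. I'll back off, lift, reset by 60° and take a third swing.

move_arm([
  [[0.008,0.188,0],[0,0,-0.0333],1],
  [[0,0,0],[0,0,0],1],
  [[0,0,-0.2],[0,0,0],1],
  [[0,0,-0.3],[0,0,0],1],
  [[0,0,-0.4],[0,0,0],1],
  [[0,0,-0.3],[0,0,0],1],
  [[0,0,0],[0,0,0],1],
  [[0.015,0.282,0],[0,0,-0.05],1],
  [[0.015,0.282,0],[0,0,-0.05],1],
  [[0.015,0.282,0],[0,0,-0.05],1],
  [[0.015,0.282,0],[0,0,-0.05],1],
  [[0.015,0.282,0],[0,0,-0.05],1],
  [[0.015,0.282,0],[0,0,-0.05],1],
  [[0.015,0.282,0],[0,0,-0.05],1],
  [[0.015,0.282,0],[0,0,-0.05],1],
  [[0.015,0.282,0],[0,0,-0.05],1],
  [[0.015,0.282,0],[0,0,-0.05],1],
  [[0,0,0],[0,0,0],1],
  [[0,0,0],[0,0,0],1],
  [[0,0,0],[0,0,0],1],
])

```text
time_s: 23.18
position: [0.6113, 0.0265, 0.0847]
tcp_rot: [[-0.375, 0.927, -0.001], [0.927, 0.375, 0.0], [0.0, -0.001, -1.0]]
force: [-0.9, -0.3, -2.6]
opening: 0.181
grasp_force: 30.0
```

```bash
python3 -c "
from h import *
ring();t=np.radians(112.5);to([.5808-.081*np.cos(t),.1011-.081*np.sin(t),.058],112.5)"
```

```text
t 23.18 pos [0.6113 0.0265 0.0847] yaw 112.01 z [-0.001  0.    -1.   ] F [-0.9 -0.3 -2.6] M [ 0.04 -0.12 -0.01] open 0.181 grip 30.0
ring [0.5809 0.1016] q [ -8.  39.  90.  -0.  50. -30.]
turn z deg -0.49 units -0.0041 | shift units [-0.014  0.013  0.889] mm [  0.5  -0.2 -26.7]
```

move_arm([
  [[-0.014,0.0,0.2],[0,0,0],1],
  [[0,0,0.3],[0,0,0],1],
  [[0,0,0.2],[0,0,0],1],
  [[0,0,0.12],[0,0,0],1],
  [[0,0,0.06],[0,0,0],1],
  [[0,0,0.06],[0,0,0],1],
  [[0,0,0],[0,0,0],1],
])

```text
time_s: 23.77
position: [0.6119, 0.0262, 0.0561]
tcp_rot: [[-0.377, 0.926, -0.001], [0.926, 0.377, 0.0], [0.0, -0.001, -1.0]]
force: [-1.2, 0.0, -3.8]
opening: 0.183
grasp_force: 30.0
```

```bash
python3 -c "
from h import *
ring()"
```

```text
t 23.77 pos [0.6119 0.0262 0.0561] yaw 112.13 z [-0.001  0.    -1.   ] F [-1.2  0.  -3.8] M [ 0.01 -0.08 -0.  ] open 0.183 grip 30.0
ring [0.5814 0.1012] q [ -8.  42.  91.   0.  47. -30.]
```

move_arm([
  [[0,0,0.1],[0,0,0],1],
  [[0,0,0.1],[0,0,0],1],
  [[0,0,0.04],[0,0,0],1],
  [[0,0,0],[0,0,0],1],
  [[0.008,-0.14,0],[0,0,0.025],1],
  [[0.008,-0.188,0],[0,0,0.0333],1],
])

```text
time_s: 24.27
position: [0.603, 0.0234, 0.0494]
tcp_rot: [[-0.26, 0.966, 0.001], [0.966, 0.26, -0.0], [-0.0, 0.001, -1.0]]
force: [-0.7, 0.9, -3.6]
opening: 0.181
grasp_force: 30.1
```

```bash
python3 -c "
from h import *
tq()"
```

```text
t 24.27 pos [0.603  0.0234 0.0494] yaw 105.06 z [ 0.001 -0.    -1.   ] F [-0.7  0.9 -3.6] M [ 0.13 -0.1   0.28] open 0.181 grip 30.1
ring [0.582  0.1016] q [ -8.  42.  92.   0.  45. -23.]
torque about nut 0.243
```

move_arm([
  [[0.008,-0.188,0],[0,0,0.0333],1],
  [[0.008,-0.188,0],[0,0,0.0333],1],
])

```text
time_s: 24.43
position: [0.5938, 0.0215, 0.0499]
tcp_rot: [[-0.123, 0.992, 0.005], [0.992, 0.123, 0.0], [-0.001, 0.005, -1.0]]
force: [5.7, 5.1, -3.8]
opening: 0.182
grasp_force: 31.0
```

```bash
python3 -c "
from h import *
tq()"
```

```text
t 24.43 pos [0.5938 0.0215 0.0499] yaw 97.07 z [ 0.005  0.    -1.   ] F [ 5.7  5.1 -3.8] M [ 0.8  -1.05  0.77] open 0.182 grip 31.0
ring [0.5838 0.1018] q [ -9.  41.  94.   0.  44. -16.]
torque about nut 1.290
```

move_arm([
  [[0.008,-0.188,0],[0,0,0.0333],1],
])

```text
time_s: 24.52
position: [0.5905, 0.0213, 0.0504]
tcp_rot: [[-0.054, 0.999, 0.011], [0.999, 0.054, 0.0], [-0.0, 0.011, -1.0]]
force: [8.3, 9.5, -5.8]
opening: 0.182
grasp_force: 31.6
```

```bash
python3 -c "
from h import *
tq()"
```

```text
t 24.52 pos [0.5905 0.0213 0.0504] yaw 93.07 z [ 0.011  0.    -1.   ] F [ 8.3  9.5 -5.8] M [ 1.36 -1.77  0.82] open 0.182 grip 31.6
ring [0.5862 0.1022] q [ -9.  41.  95.   0.  43. -12.]
torque about nut 1.577
```

The hard stop is reached: torque jumped from 0.25 to 1.6 N m with the handle clear of the cheeks. Next I ease off within the play.

move_arm([
  [[0.008,0.188,0],[0,0,-0.0333],1],
  [[0.002,0.07,0],[0,0,-0.0125],1],
  [[0,0,0],[0,0,0],1],
])

```text
time_s: 24.77
position: [0.5943, 0.0218, 0.0498]
tcp_rot: [[-0.151, 0.989, 0.001], [0.989, 0.151, 0.0], [0.0, 0.001, -1.0]]
force: [-0.5, 2.5, -1.2]
opening: 0.18
grasp_force: 29.8
```

```bash
python3 -c "
from h import *
tq()"
```

```text
t 24.77 pos [0.5943 0.0218 0.0498] yaw 98.68 z [ 0.001  0.    -1.   ] F [-0.5  2.5 -1.2] M [ 0.18 -0.12  0.01] open 0.180 grip 29.8
ring [0.582  0.1019] q [ -9.  42.  94.   0.  45. -17.]
torque about nut 0.009
```

move_arm([
  [[0.015,0,0],[0,0,0],1],
  [[0,0,-0.2],[0,0,0],1],
  [[0,0,-0.3],[0,0,0],1],
  [[0,0,-0.4],[0,0,0],1],
  [[0,0,-0.8],[0,0,0],1],
  [[0,0,-1],[0,0,0],1],
  [[0,0,-1],[0,0,0],1],
  [[-0.5,0,-0.5],[0,0,0],1],
  [[-0.9,0,0],[0,0,0],1],
  [[-0.95,0,0],[0,0,0],1],
  [[-0.95,0,0],[0,0,0],1],
  [[-0.95,0,0],[0,0,0],1],
  [[-0.95,0,0],[0,0,0],1],
  [[-0.95,0,0],[0,0,0],1],
  [[-0.95,0,0],[0,0,0],1],
  [[-0.95,0,0],[0,0,0],1],
  [[-0.95,0,0],[0,0,0],1],
  [[-0.95,0,0],[0,0,0],1],
  [[-0.95,0,0],[0,0,0],1],
  [[0,0,0],[0,0,0],1],
])

```text
time_s: 26.43
position: [0.6432, -0.3087, 0.1756]
tcp_rot: [[-0.145, 0.989, 0.002], [0.989, 0.145, -0.006], [-0.006, 0.002, -1.0]]
force: [-0.3, 0.1, -2.8]
opening: 0.177
grasp_force: 29.8
```

Run:
```python
from h import *
st();to([.5892,-.3677,.035],96.2);to([.5892,-.3677,.0238],96.2)
a=capture("top");im=a["img"]
h=im[185:212,222:256].astype(int);w=(h[...,0]-h[...,1]);w=w*((w>18)&(h[...,0]>h[...,2]+10));ys,xs=np.mgrid[185:212,222:256]
print([(int(x),int(y),int(v)) for x,y,v in zip(xs[w>0],ys[w>0],w[w>0])],proj(a,[.5803,.1013,.045]))
cv2.imwrite("pics/top3.png",im[...,::-1])
# predicted dot pixel per world yaw
for Y in (-9,-90,-120,-130,-140): print(Y,proj(a,[.5803+.0155*np.cos(np.radians(Y)),.1013+.0155*np.sin(np.radians(Y)),.044]))
```

```text
t 26.43 pos [ 0.6432 -0.3087  0.1756] yaw 98.35 z [ 0.002 -0.006 -1.   ] F [-0.3  0.1 -2.8] M [-0.12 -0.11  0.02] open 0.177 grip 29.8
turn z deg 2.15 units 0.0180 | shift units [-1.76  -2.001  4.685] mm [ -54.   -59.  -140.6]
turn z deg 2.15 units 0.0180 | shift units [-1.76  -2.001  5.059] mm [ -54.   -59.  -151.8]
[(254, 185, 52), (255, 185, 49), (254, 186, 48), (255, 186, 50), (254, 187, 35), (255, 187, 49), (254, 188, 36), (255, 188, 47), (254, 189, 34), (255, 189, 48), (254, 190, 27), (255, 190, 50), (255, 191, 51), (255, 192, 50), (255, 193, 53), (255, 194, 48), (240, 200, 21), (241, 201, 41), (255, 204, 36), (255, 205, 57), (255, 206, 57), (255, 207, 50), (255, 208, 39), (255, 209, 38), (255, 210, 39), (255, 211, 36)] [[238.107555   198.81588993]]
-9 [[238.90898006 194.2897142 ]]
-90 [[242.83334698 198.88441638]]
-120 [[242.17969896 201.21023913]]
-130 [[241.70121567 201.87456274]]
-140 [[241.11330554 202.44781225]]
```

The red dot now appears at pixel (240.7,200.8), so the nut has turned about 120°, which fits the hard stop. Next I lay the spanner back in its old place.

move_arm([
  [[-0.6,-0.7,0],[0,0,0.018],1],
  [[-0.6,-0.7,0],[0,0,0],1],
  [[-0.56,-0.6,0.3],[0,0,0],1],
  [[0,0,0.8],[0,0,0],1],
  [[0,0,1],[0,0,0],1],
  [[0,0,1],[0,0,0],1],
  [[0,0,0.8],[0,0,0],1],
  [[0,0,0.5],[0,0,0],1],
  [[0,0,0.3],[0,0,0],1],
  [[0,0,0],[0,0,0],1],
  [[0,0,0],[0,0,0],1],
])

```text
time_s: 27.4
position: [0.5898, -0.3604, 0.0346]
tcp_rot: [[-0.113, 0.994, -0.001], [0.994, 0.113, 0.001], [0.001, -0.001, -1.0]]
force: [0.0, -0.7, -2.9]
opening: 0.18
grasp_force: 30.0
```

Run:
```python
from h import *
st();to([.5892,-.3677,.0238],96.2)
```

```text
t 27.40 pos [ 0.5898 -0.3604  0.0346] yaw 96.50 z [-0.001  0.001 -1.   ] F [ 0.  -0.7 -2.9] M [-0.03 -0.12  0.01] open 0.180 grip 30.0
turn z deg 0.30 units 0.0025 | shift units [-0.241 -0.047  0.359] mm [ -0.6  -7.3 -10.8]
```

move_arm([
  [[-0.12,-0.02,0.05],[0,0,0],1],
  [[-0.12,-0.02,0.1],[0,0,0],1],
  [[0,0,0.1],[0,0,0],1],
  [[0,0,0.06],[0,0,0],1],
  [[0,0,0],[0,0,0],1],
])

```text
time_s: 27.82
position: [0.5904, -0.37, 0.0259]
tcp_rot: [[-0.113, 0.994, 0.002], [0.994, 0.113, -0.002], [-0.003, 0.002, -1.0]]
force: [0.7, -2.4, 1.0]
opening: 0.179
grasp_force: 30.0
```

Run:
```python
from h import *
st()
```

```text
t 27.82 pos [ 0.5904 -0.37    0.0259] yaw 96.47 z [ 0.002 -0.002 -1.   ] F [ 0.7 -2.4  1. ] M [-0.15 -0.16  0.03] open 0.179 grip 30.0
```

move_arm([
  [[0,0,0.03],[0,0,0],1],
  [[0,0,0],[0,0,0],0.7],
  [[0,0,0],[0,0,0],0.6],
  [[0,0,0],[0,0,0],0.5],
  [[0,0,0],[0,0,0],0.5],
  [[0,0,-0.2],[0,0,0],0.5],
  [[0,0,-0.6],[0,0,0],0.5],
  [[0,0,-1],[0,0,0],0.5],
  [[0,0,-1],[0,0,0],0.5],
  [[0,0,-1],[0,0,0],0.5],
  [[0,0,-1],[0,0,0],0.5],
  [[-0.8,-0.8,-0.5],[0,0,0],0.5],
  [[-0.8,-0.8,0],[0,0,0],0.5],
  [[-0.8,-0.8,0],[0,0,0],0.5],
  [[-0.8,-0.8,0],[0,0,0],0.5],
  [[-0.8,-0.8,0],[0,0,0],0.5],
  [[-0.5,-0.8,0],[0,0,0],0.5],
  [[0,0,0],[0,0,0],0.5],
  [[0,0,0],[0,0,0],0.5],
])

```text
time_s: 29.4
position: [0.4604, -0.5201, 0.1834]
tcp_rot: [[-0.11, 0.994, 0.0], [0.994, 0.11, 0.001], [0.001, 0.0, -1.0]]
force: [0.4, 1.1, 0.1]
opening: 0.498
grasp_force: 0.0
```

Run:
```python
from h import *
st()
a=capture("top");b=capture("side")
A=cv2.resize(a["img"][150:250,140:272],None,fx=3,fy=3,interpolation=cv2.INTER_CUBIC)
Z=cv2.resize(a["img"][178:218,212:265],None,fx=7.5,fy=7.5,interpolation=cv2.INTER_CUBIC)
M=cv2.resize(a["img"][170:260,325:440],None,fx=3.3,fy=3.3,interpolation=cv2.INTER_CUBIC)
S=cv2.resize(b["img"][170:265,190:310],None,fx=3.2,fy=3.2,interpolation=cv2.INTER_CUBIC)
W=np.zeros((600,800,3),np.uint8)
for P,x,y in((A,0,0),(Z,400,0),(M,0,301),(S,400,301)):
    P=P[:600-y,:800-x];W[y:y+P.shape[0],x:x+P.shape[1]]=P
cv2.imwrite("pics/fin.png",W[...,::-1])
```

```text
t 29.40 pos [ 0.4604 -0.5201  0.1834] yaw 96.30 z [ 0.     0.001 -1.   ] F [0.4 1.1 0.1] M [ 0.01 -0.11 -0.01] open 0.498 grip 0.0
```

View pics/fin.png

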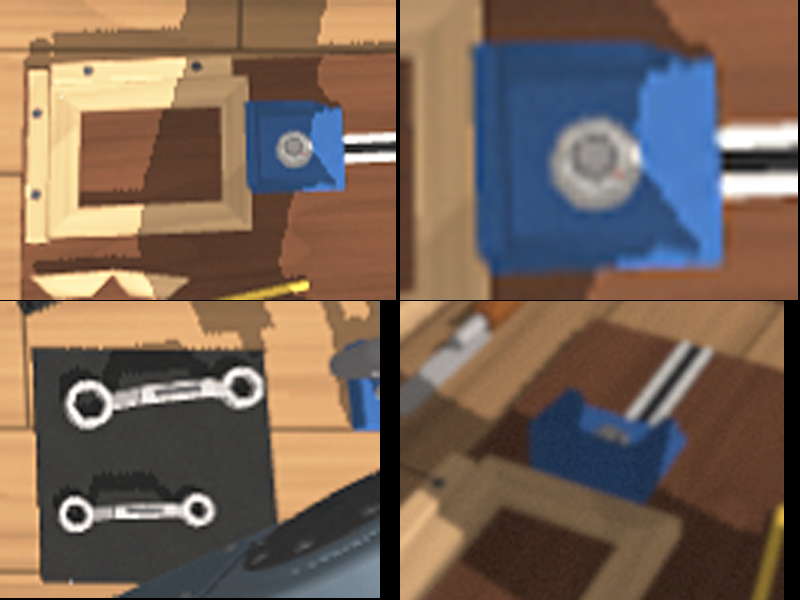

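The final picture shows the stop against the frame, the nut's red dot about 115–120° clockwise of where it started, and both spanners on the mat. The frame and the other things in view look undisturbed.

```bash
python3 -c "
from rig import *
print(hand_in())"
```

```text
the job is handed in; nothing more can be done
None
```

I handed the job in at about 29 s. The stop was pushed snug against the frame and its nut tightened to the hard stop in three spanner swings. The spanner is back on the mat, and the final pictures show nothing else disturbed; the judge's verdict was not shown.

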